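Clear down the studio table: lids on the paint jars, pen pots nested

TASK

Clear down the painting table: put every lid that is lying about fully down on the paint jar of its own colour, leaving a jar whose lid is missing open. Stand the widest pen pot in the middle of the round cork mat and nest the other pots in it in size order, each standing upright on the floor of the next wider one. Keep the jars standing and leave the eraser, the sharpener and the markers where they are.

Things in the scene. Friction and masses are not known exactly. Their poses are not given: they have to be found in the camera images.
- mat: flat round cork mat, 110 mm across, 5 mm thick, fixed to the table; origin at the centre of its underside (table level)
- jar_red: open white ceramic paint jar with two red bands and a hard red paint cake inside; round, 66 mm outside, 58 mm inside, 60 mm high, cake surface 32 mm above its foot; loose, about 0.3 kg, standing; origin at the centre of its underside, z up
- jar_yellow: open white ceramic paint jar with two yellow bands and a hard yellow paint cake inside; round, 66 mm outside, 58 mm inside, 60 mm high, cake surface 32 mm above its foot; loose, about 0.3 kg, standing; origin at the centre of its underside, z up
- jar_green: open white ceramic paint jar with two green bands and a hard green paint cake inside; round, 66 mm outside, 58 mm inside, 60 mm high, cake surface 32 mm above its foot; loose, about 0.3 kg, standing; origin at the centre of its underside, z up
- jar_blue: open white ceramic paint jar with two blue bands and a hard blue paint cake inside; round, 66 mm outside, 58 mm inside, 60 mm high, cake surface 32 mm above its foot; loose, about 0.3 kg, standing; origin at the centre of its underside, z up
- lid_red: red lid of the red jar, 60 g; may be absent (that jar stays open). From below: round plug 52 mm across (edge chamfered to 45), 10 mm high, enters the jar's mouth; disc 72 mm across, 6 mm thick, rests on the rim; upright round knob 22 mm across, from 16 to 42 mm above the origin. Starts lying on its plug; origin at the centre of the plug's underside, z up. Seated: origin 50 mm above the jar's
- lid_yellow: yellow lid of the yellow jar, 60 g; may be absent (that jar stays open). From below: round plug 52 mm across (edge chamfered to 45), 10 mm high, enters the jar's mouth; disc 72 mm across, 6 mm thick, rests on the rim; upright round knob 22 mm across, from 16 to 42 mm above the origin. Starts lying on its plug; origin at the centre of the plug's underside, z up. Seated: origin 50 mm above the jar's
- lid_green: green lid of the green jar, 60 g; may be absent (that jar stays open). From below: round plug 52 mm across (edge chamfered to 45), 10 mm high, enters the jar's mouth; disc 72 mm across, 6 mm thick, rests on the rim; upright round knob 22 mm across, from 16 to 42 mm above the origin. Starts lying on its plug; origin at the centre of the plug's underside, z up. Seated: origin 50 mm above the jar's
- lid_blue: blue lid of the blue jar, 60 g; may be absent (that jar stays open). From below: round plug 52 mm across (edge chamfered to 45), 10 mm high, enters the jar's mouth; disc 72 mm across, 6 mm thick, rests on the rim; upright round knob 22 mm across, from 16 to 42 mm above the origin. Starts lying on its plug; origin at the centre of the plug's underside, z up. Seated: origin 50 mm above the jar's
- pot_a: the widest and shortest of four empty round aluminium pen pots with a black line round each, open at the top: 70 mm outside diameter, 62 mm high, wall 2.5 mm, floor 4 mm; about 160 g, starts upright; origin at the centre of its underside, z up. A nested pot stands 4 mm above the next wider one's origin and sticks out 26 mm above its rim
- pot_b: the second widest of four empty round aluminium pen pots with a black line round each, open at the top: 56 mm outside diameter, 84 mm high, wall 2.5 mm, floor 4 mm; about 130 g, starts upright; origin at the centre of its underside, z up. A nested pot stands 4 mm above the next wider one's origin and sticks out 26 mm above its rim
- pot_c: the third widest of four empty round aluminium pen pots with a black line round each, open at the top: 43 mm outside diameter, 106 mm high, wall 2.5 mm, floor 4 mm; about 110 g, starts upright; origin at the centre of its underside, z up. A nested pot stands 4 mm above the next wider one's origin and sticks out 26 mm above its rim
- pot_d: the slimmest and tallest of four empty round aluminium pen pots with a black line round each, open at the top: 30 mm outside diameter, 128 mm high, wall 2.5 mm, floor 4 mm; about 90 g, starts upright; origin at the centre of its underside, z up. A nested pot stands 4 mm above the next wider one's origin and sticks out 26 mm above its rim
- eraser: white eraser 55 x 24 x 14 mm, a loose bystander to be left alone; origin at the centre of its underside
- sharpener: orange pencil sharpener 36 x 28 x 22 mm, a loose bystander to be left alone; origin at the centre of its underside
- marker_pink: black marker with a pink cap, 130 x 16 x 16 mm, lying along its x, a loose bystander to be left alone; origin at the centre of its underside
- marker_cyan: black marker with a cyan cap, 130 x 16 x 16 mm, lying along its x, a loose bystander to be left alone; origin at the centre of its underside

How it is judged (in metres and radians):
At the end, for the whole second after the job is handed in: Each lid present sits level on its own jar (8 mm, height 4 mm, 0.1 rad); jars stand upright on the table; widest pot on the mat within 20 mm of its centre, each other pot upright on the floor of the next wider one (12 mm aside, 5 mm in height, 0.1 rad); all at rest (horizontal distance between lid_red and jar_red below 0.008 m and z of lid_red in the frame of jar_red between 0.046 and 0.054 m and angle between each of lid_red, jar_red, lid_yellow, jar_yellow, lid_green, jar_green, lid_blue, jar_blue, pot_a, pot_b, pot_c, pot_d's own z axis and vertical below 0.1 rad and linear speed of each of lid_red, jar_red, lid_yellow, jar_yellow, lid_green, jar_green, lid_blue, jar_blue, pot_a, pot_b, pot_c, pot_d below 0.02 m/s and height (world z) of each of jar_red, jar_yellow, jar_green, jar_blue, pot_a below 0.01 m and horizontal distance between lid_yellow and jar_yellow below 0.008 m and z of lid_yellow in the frame of jar_yellow between 0.046 and 0.054 m and horizontal distance between lid_green and jar_green below 0.008 m and z of lid_green in the frame of jar_green between 0.046 and 0.054 m and horizontal distance between lid_blue and jar_blue below 0.008 m and z of lid_blue in the frame of jar_blue between 0.046 and 0.054 m and horizontal distance between pot_a and mat below 0.02 m and height (world z) of pot_a above 0.002 m and horizontal distance between pot_a and pot_b below 0.012 m and z of pot_b in the frame of pot_a between 0.001 and 0.009 m and horizontal distance between pot_b and pot_c below 0.012 m and z of pot_c in the frame of pot_b between 0.001 and 0.009 m and horizontal distance between pot_c and pot_d below 0.012 m and z of pot_d in the frame of pot_c between 0.001 and 0.009 m); the robot touches nothing.
It fails at once if a jar is tipped over (angle between any of jar_red, jar_yellow, jar_green, jar_blue's own z axis and vertical above 0.7 rad).
It fails at once if a bystander is pushed more than 50 mm away (distance of any of eraser, sharpener, marker_pink, marker_cyan from where it was at the start of the episode above 0.05 m).
Of lid_red, lid_yellow, lid_green, lid_blue only 2 to 4 are there at a start; the rules pass over those that are not, and their reading is None.
At some moment in a run one of jar_red, jar_yellow, jar_green, jar_blue may be knocked a few centimetres aside while the robot is not near it.
It also fails if it takes over 210 s, if anything falls off the work surface, if the arm or the gripper's body presses on something with over 40 N, if the wrist force passes 120 N, or if a joint passes its speed limit or range.

ROBOT

A 6-joint arm with a two-finger parallel gripper is mounted at the origin on the work surface. World frame = base frame: x ahead of the robot, y to its left, z up, the work surface at z = 0. Lengths are in mm, angles in rad, forces in N, time in s.
With the tool pointing down it reaches from about 275 to 750 mm from the base axis. Payload 10.2 kg.
Tool frame: the origin (TCP) lies midway between the tips of the shut fingers; the grasp point (between the pads) lies 19 mm behind it; z points along the fingers, y is the line along which they close (so a half turn about z gives the same grasp; the last joint's range is limited). The gripper opens to 85 mm and grips with 20 to 120 N. Pads are 22 mm wide; open, the fingers measure 114 mm over their backs; the gripper's body (76 mm by 85 mm) begins 54 mm behind the grasp point. The pads swing forward as they close: fully open they stand 13 mm farther back than shut.
Start: joints at [-1.351, 0.313, 1.498, -0, 1.331, -0.223], TCP at [224.936, -474.379, 231.294] pointing down, gripper open.
Joint ranges: [-2.94, 2.94], [-0.97, 2.17], [0.19, 2.56], [-1.23, 4.37], [0.02, 3.11], [-2.88, 2.88]. Speed limits (rad/s): [2.39, 2.39, 3.01, 3.14, 3.14, 3.14].

INTERFACE

Orientations are given as a unit quaternion [w, x, y, z].
In Python, from rig import ctrl, capture, camera_info gives the robot as it stands.
- The arm moves only by the tool apply_moves, never from a script. Its argument "targets" is a list of rows, each a list of 3 entries, a list of its own where there are three numbers: the finger opening in mm, from 0 to 85.4, then the shift along the world's x, y, z in mm, then the turn, a rotation vector about the world's x, y, z in degrees. In form: [[grip, [dx, dy, dz], [rx, ry, rz]], ...]. A call has 1 to 20 rows; each row is the pose to reach, as a shift and turn from the pose commanded when the call began; what a row does not reach only later rows make up. A row lasts 1/10 s, in which the tool goes at most 50 mm and 8.59 degrees, less where a joint would pass 70% of its speed; a pose out of reach is approached as far as the arm can. A call with a gripper value outside its range is refused whole. The fingers move at their own pace and stop on an object; "squeeze" is the grip in N (left out, the last holds). Time passes only in rows, so rows that repeat a pose let the fingers close. It gives the time, the measured TCP pose, the force, the opening and the grip force at its end, in the units of the state.
- ctrl.sense(): the state, without advancing time (a new reading comes with each control period).
- capture(name): name is "side" or "top" or "wrist"; returns (picture, depth): 384x512x3 uint8, blue, green, red; 384x512 float32, mm along the optical axis (not along the pixel's ray), 0 where there is no reading.
- camera_info(name): a dict with "vfov" (degrees; the focal length in pixels is half the picture's height over the tangent of half this angle, whatever the lens; pixels are square), "cx", "cy" (the principal point, pixels), "extrinsics" (4x4, takes a point from camera to world coordinates). Camera axes: x right, y down, z forward; pixel columns grow to the right and rows downward; lengths in mm; the calibration is good to about 2 mm. A picture is of the moment at which its call begins: read the wrist's pose just before it. camera_info takes no time and is no camera call; for the wrist camera it gives the pose at the moment of the call.
- ctrl.finish_job(): hands the job in; it is judged then, once.
The state is a dict: "time_s": time; "joints": joint angles; "dq": joint speeds; "tau": joint torques, N m; "eef_pos": TCP position; "ee_rot": TCP orientation; "force": force on the tool from outside, world axes, zero at the start; "wrist_torque": the same for the moment, N m; "grip_width": opening from 0.0 (shut) to 1.0 (fully open); "grip_force": force on a finger pad.
Only numpy, scipy, OpenCV 4.12 (cv2) and the standard library are available. Lean on these libraries where they do the work, as an engineer would, in place of code of your own. Each camera call takes 0.05 s, during which the arm holds its last target. There are 200 camera calls.

## Working session

There is one attempt and no reset: what is moved stays moved. The work goes in short steps, Python scripts to look and compute and a tool call to move; the robot and the scene stay as the last step left them, time stands still between calls to the robot, and variables do not carry over. Pictures are saved under pics/ and viewed, at most 14 in all, crops included, and the job is handed in when it is done.

Besides the shell and the picture viewer there is one more tool, called as name([rows], argument=value, ...), one row to a line, values as JSON. apply_moves: Moves the arm, as the interface text tells. Its arguments: {"type":"object","properties":{"targets":{"type":"array","items":{"type":"array"}},"squeeze":{"type":"number"}},"required":["targets"]}

```bash
ls; mkdir -p pics
python3 - <<'E'
from rig import ctrl,capture,camera_info
import cv2,numpy as np
print(ctrl.sense())
for n in("top","side"):
    i=camera_info(n);print(n,i)
    p,d=capture(n);cv2.imwrite(f"pics/{n}0.png",p);np.save(f"{n}0.npy",d);print((d>0).mean())
E
```

```text
pics
{'time_s': 0.0, 'joints': array([-1.35141454e+00,  3.13471241e-01,  1.49845256e+00, -1.92260170e-05,
        1.33098690e+00, -2.23400128e-01]), 'dq': array([ 0.00069773,  0.00086374, -0.00100463, -0.00245583,  0.0006426 ,
        0.00098224]), 'tau': array([ 7.49250576e-04, -4.12261820e+01, -2.59747285e+01, -1.14327249e-04,
        3.99722529e-03,  4.53321860e-06]), 'eef_pos': array([ 224.86524595, -474.11778298,  230.71837901]), 'ee_rot': array([-6.59041837e-04,  9.75592243e-01,  2.19589028e-01, -8.01229782e-06]), 'force': array([ 0.44604208, -0.04192659, -0.46473812]), 'wrist_torque': array([0.01162707, 0.04438252, 0.01107748]), 'grip_force': 0.0, 'grip_width': 1.0018269336847978}
top {'vfov': 55.234502947713565, 'cx': 258.40419508509405, 'cy': 189.35649463943673, 'extrinsics': array([[-2.27950013e-02, -9.95739508e-01,  8.93488661e-02,
         4.68403568e+02],
       [-9.99649061e-01,  2.39081967e-02,  1.14084761e-02,
         7.66666447e+00],
       [-1.34960407e-02, -8.90574538e-02, -9.95935052e-01,
         1.03029337e+03],
       [ 0.00000000e+00,  0.00000000e+00,  0.00000000e+00,
         1.00000000e+00]])}
0.9960276285807291
side {'vfov': 46.03111551274263, 'cx': 251.0495644602349, 'cy': 184.608593118769, 'extrinsics': array([[-9.55301703e-01, -1.85067162e-01,  2.30540241e-01,
         2.68580976e+02],
       [-2.94796192e-01,  5.37710627e-01, -7.89912962e-01,
         1.01020554e+03],
       [ 2.22230123e-02, -8.22567582e-01, -5.68232972e-01,
         7.63481782e+02],
       [ 0.00000000e+00,  0.00000000e+00,  0.00000000e+00,
         1.00000000e+00]])}
0.995880126953125
```

View pics/top0.png

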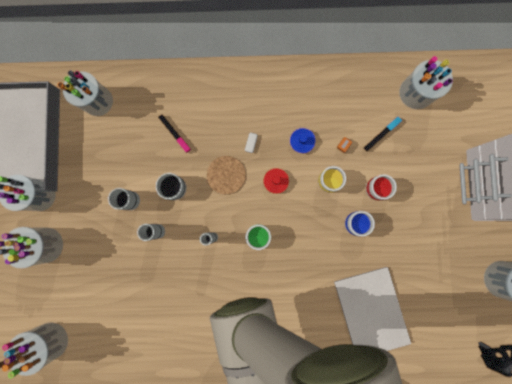

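View pics/side0.png

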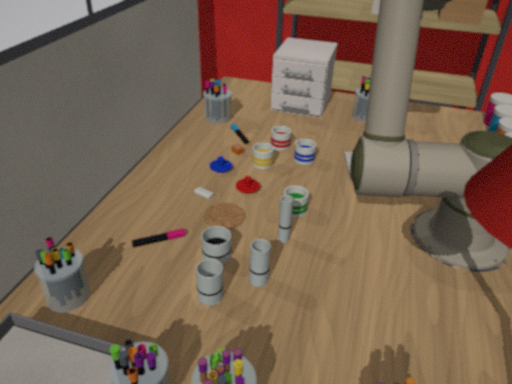

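The top view shows red (277,181) and blue (303,141) lids, and no yellow or green one. Jars: yellow (333,179), red (382,187), blue (360,223), green (258,237). Pots: a (171,187), b (123,199), c (150,232), d (208,238). The mat is at (227,175). The side view agrees.

```bash
cat > h.py <<'E'
import numpy as np,cv2
from rig import ctrl,capture,camera_info
def cloud(d,i):
    """world coordinates of every pixel, from its depth"""
    h,w=d.shape;f=h/2/np.tan(np.radians(i["vfov"]/2))
    u,v=np.meshgrid(np.arange(w),np.arange(h))
    P=np.stack([(u-i["cx"])/f*d,(v-i["cy"])/f*d,d],-1)@i["extrinsics"][:3,:3].T+i["extrinsics"][:3,3]
    P[d<=0]=np.nan
    return P
def top_circle(P,x,y,z,r,tol=6):
    """centre, diameter and height of the level face at height z within r of x,y"""
    m=(np.abs(P[...,2]-z)<tol)&(np.hypot(P[...,0]-x,P[...,1]-y)<r)
    q=P[m]
    if len(q)<6: return None
    (cx,cy),R=cv2.minEnclosingCircle(q[:,:2].astype(np.float32))
    return np.round([cx,cy,2*R,np.median(q[:,2]),len(q)],1)
E
cat > m1.py <<'E'
from h import *
P=cloud(np.load("top0.npy"),camera_info("top"))
S=dict(mat=(227,175,5,75),red_lid=(277,181,42,20),blue_lid=(303,141,42,20),jar_y=(333,179,60,45),jar_r=(382,187,60,45),jar_b=(360,223,60,45),jar_g=(258,237,60,45),
a=(171,187,62,47),b=(123,199,84,40),c=(150,232,106,32),d=(208,238,128,26),eraser=(252,142,14,40),sharp=(345,145,22,30))
for n,(u,v,z,r) in S.items():
    p=P[v,u]
    print(n,p.round(),top_circle(P,p[0],p[1],z,r,2.5 if n=="mat" else 6))
E
python3 m1.py
```

```text
mat [603. 107.   3.] [ 603.5  107.3  149.9    5.1 1072. ]
red_lid [578. -32.  44.] [582.7 -29.7  21.4  42.7  52. ]
blue_lid [ 686. -105.   46.] [ 694.8 -107.    21.5   42.2   52. ]
jar_y [ 581. -184.   40.] [ 580.4 -180.3   66.1   60.   133. ]
jar_r [ 556. -315.   39.] [ 554.7 -312.3   66.8   59.5  134. ]
jar_b [ 460. -251.   41.] [ 459.7 -249.3   66.    60.2  136. ]
jar_g [429.  23.  39.] [430.4  22.8  65.3  60.8 116. ]
a [571. 260.  24.] [570.9 257.8  70.8  61.6 110. ]
b [540. 388.  37.] [539.1 382.2  56.7  83.8  96. ]
c [449. 313.  42.] [450.5 304.7  43.1 105.4  73. ]
d [430. 156.  51.] [430.9 149.9  29.5 128.3  41. ]
eraser [693.  34.  17.] [693.4  37.7  55.7  14.2 165. ]
sharp [ 676. -223.   26.] [ 679.5 -222.8   40.9   22.6  128. ]
```

apply_moves([
  [85, [346, 732, -31], [0, 0, -25.4]],
  [85, [346, 732, -31], [0, 0, -25.4]],
  [85, [346, 732, -31], [0, 0, -25.4]],
  [85, [346, 732, -31], [0, 0, -25.4]],
  [85, [346, 732, -31], [0, 0, -25.4]],
  [85, [346, 732, -31], [0, 0, -25.4]],
  [85, [346, 732, -31], [0, 0, -25.4]],
  [85, [346, 732, -31], [0, 0, -25.4]],
  [85, [346, 732, -31], [0, 0, -25.4]],
  [85, [346, 732, -31], [0, 0, -25.4]],
  [85, [346, 732, -31], [0, 0, -25.4]],
  [85, [346, 732, -31], [0, 0, -25.4]],
  [85, [346, 732, -31], [0, 0, -25.4]],
  [85, [346, 732, -31], [0, 0, -25.4]],
  [85, [346, 732, -31], [0, 0, -25.4]],
  [85, [346, 732, -31], [0, 0, -25.4]],
  [85, [346, 732, -31], [0, 0, -25.4]],
  [85, [346, 732, -31], [0, 0, -25.4]],
  [85, [346, 732, -31], [0, 0, -25.4]],
  [85, [346, 732, -31], [0, 0, -25.4]],
], squeeze=40)

```text
time_s: 2.1
eef_pos: [570.8, 256.5, 200.6]
ee_rot: [0.0, 1.0, -0.001, -0.0]
force: [-0.7, -0.4, 0.3]
grip_width: 0.996
grip_force: 0.0
```

Run:
```python
from h import *
s=ctrl.sense();i=camera_info("wrist");p,d=capture("wrist")
cv2.imwrite("pics/w1.png",p);P=cloud(d,i)
print(s["eef_pos"],i["extrinsics"][:3,3],np.nanmin(P,(0,1)),np.nanmax(P,(0,1)))
for n,x,y,z,r in(("a",571,258,62,47),("c",450,305,106,32),("b",539,382,84,40),("mat",603,107,5,58)):
    print(n,top_circle(P,x,y,z,r,2 if n=="mat" else 6))
```

```text
[570.76070392 256.45328931 200.55301526] [640.24673125 255.08670974 342.83554395] [282.72195891 -35.88948447  -4.03137451] [722.21543733 559.82975141 295.8545086 ]
a [572.1 256.9  70.2  61.3 901. ]
c [451.8 303.6  43.5 104.7 615. ]
b [ 539.8  381.5   56.8   83.  1009. ]
mat [6.050e+02 1.100e+02 1.101e+02 4.600e+00 9.319e+03]
```

View pics/w1.png

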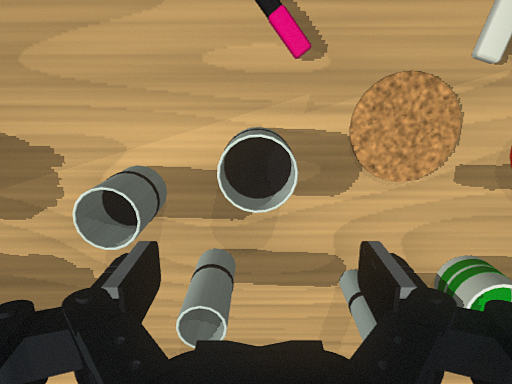

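The wrist view shows pot a at (257,170), b at (107,218), c at (202,327) and the mat at (406,126). Its depths match the top view within about 2 mm, so I'll take pot a now.

apply_moves([
  [85, [1, 0, -50], [0, 0, 0]],
  [85, [1, 0, -100], [0, 0, 0]],
  [85, [1, 0, -150], [0, 0, 0]],
  [85, [1, 0, -180], [0, 0, 0]],
  [85, [1, 0, -180], [0, 0, 0]],
  [85, [1, 0, -180], [0, 0, 0]],
  [60, [1, 0, -180], [0, 0, 0]],
  [60, [1, 0, -180], [0, 0, 0]],
  [60, [1, 0, -180], [0, 0, 0]],
  [60, [1, 0, -180], [0, 0, 0]],
  [60, [1, 0, -180], [0, 0, 0]],
  [60, [1, 0, -180], [0, 0, 0]],
  [60, [1, 0, -180], [0, 0, 0]],
  [60, [1, 0, -180], [0, 0, 0]],
], squeeze=40)

```text
time_s: 3.55
eef_pos: [573.4, 257.8, 23.3]
ee_rot: [-0.0, 1.0, -0.0, 0.002]
force: [-0.9, -1.0, 7.1]
grip_width: 0.801
grip_force: 45.9
```

apply_moves([
  [60, [0, 0, 20], [0, 0, 0]],
  [60, [0, 0, 35], [0, 0, 0]],
  [60, [8, -37, 35], [0, 0, 0]],
  [60, [16, -74, 35], [0, 0, 0]],
  [60, [24, -110, 35], [0, 0, 0]],
  [60, [33, -147, 35], [0, 0, 0]],
  [60, [33, -147, 35], [0, 0, 0]],
  [60, [33, -147, 35], [0, 0, 0]],
  [60, [33, -147, 20], [0, 0, 0]],
  [60, [33, -147, 10], [0, 0, 0]],
  [60, [33, -147, 6], [0, 0, 0]],
  [60, [33, -147, 6], [0, 0, 0]],
  [60, [33, -147, 6], [0, 0, 0]],
])

```text
time_s: 4.85
eef_pos: [604.5, 111.7, 27.8]
ee_rot: [-0.0, 1.0, 0.001, -0.0]
force: [-10.5, -0.6, 19.5]
grip_width: 0.8
grip_force: 48.3
```

```bash
python3 -c "
from h import *
s=ctrl.sense();print(s['eef_pos'],s['force'],s['grip_width'])"
```

```text
[604.4622235  111.73442878  27.75613934] [-10.4982493   -0.63437026  19.49789382] 0.7996624872997721
```

apply_moves([
  [85, [0, 0, 0], [0, 0, 0]],
  [85, [0, 0, 0], [0, 0, 0]],
  [85, [0, 0, 0], [0, 0, 0]],
  [85, [0, 0, 0], [0, 0, 0]],
  [85, [0, 0, 0], [0, 0, 0]],
  [85, [0, 0, 30], [0, 0, 0]],
  [85, [0, 0, 80], [0, 0, 0]],
  [85, [0, 0, 130], [0, 0, 0]],
  [85, [0, 0, 174], [0, 0, 0]],
  [85, [0, 0, 174], [0, 0, 0]],
  [85, [0, 0, 174], [0, 0, 0]],
])

```text
time_s: 5.95
eef_pos: [605.0, 110.6, 200.6]
ee_rot: [0.0, 1.0, -0.0, 0.001]
force: [0.1, -0.6, -1.5]
grip_width: 0.992
grip_force: 0.0
```

```bash
cat > look.py <<'E'
from h import *
import sys
# args: camera, then name:x:y:z:r
s=ctrl.sense();i=camera_info(sys.argv[1]);p,d=capture(sys.argv[1]);P=cloud(d,i)
cv2.imwrite("pics/last_%s.png"%sys.argv[1],p)
print("t",s["time_s"],s["eef_pos"].round(1),s["grip_width"])
for a in sys.argv[2:]:
    n,x,y,z,r=a.split(":");print(n,top_circle(P,*map(float,(x,y,z,r))))
E
python3 look.py wrist a:605:110:67:47 d:431:150:128:28 b:540:382:84:40 c:451:304:106:32; python3 look.py top a:605:110:67:47 b:540:382:84:40 jr:555:-312:60:45 jb:460:-249:60:45 jy:580:-180:60:45 jg:430:23:60:45
```

```text
t 5.95 [605.  110.6 200.6] 0.9915784855863691
a [603.4 110.9  69.9  66.3 919. ]
d None
b None
c [434.2 291.9   6.3 106.   11. ]
t 6.0 [604.5 110.6 199.2] 0.9938691840805043
a [601.5 111.5  69.   67.   15. ]
b [539.3 382.5  57.4  83.4 100. ]
jr [ 555.2 -312.6   67.3   59.6  131. ]
jb [ 459.6 -249.3   66.1   60.3  136. ]
jy [ 580.8 -180.2   66.    60.   128. ]
jg [430.4  22.8  65.3  60.7 120. ]
```

apply_moves([
  [85, [-11, 47, 0], [0, 0, 0]],
  [85, [-22, 94, 0], [0, 0, 0]],
  [85, [-33, 141, 0], [0, 0, 0]],
  [85, [-44, 188, 0], [0, 0, 0]],
  [85, [-55, 230, 0], [0, 0, 0]],
  [85, [-65, 271, 0], [0, 0, 0]],
  [85, [-65, 271, 0], [0, 0, 0]],
  [85, [-65, 271, -40], [0, 0, 0]],
  [85, [-65, 271, -90], [0, 0, 0]],
  [85, [-65, 271, -130], [0, 0, 0]],
  [85, [-65, 271, -141], [0, 0, 0]],
  [85, [-65, 271, -141], [0, 0, 0]],
  [45, [-65, 271, -141], [0, 0, 0]],
  [45, [-65, 271, -141], [0, 0, 0]],
  [45, [-65, 271, -141], [0, 0, 0]],
  [45, [-65, 271, -141], [0, 0, 0]],
  [45, [-65, 271, -141], [0, 0, 0]],
  [45, [-65, 271, -141], [0, 0, 0]],
  [45, [-65, 271, -141], [0, 0, 0]],
  [45, [-65, 271, -141], [0, 0, 0]],
])

```text
time_s: 8.05
eef_pos: [540.9, 382.2, 61.8]
ee_rot: [-0.001, 1.0, -0.0, 0.002]
force: [0.4, 0.0, 7.6]
grip_width: 0.634
grip_force: 42.3
```

apply_moves([
  [45, [0, 0, 30], [0, 0, 0]],
  [45, [0, 0, 70], [0, 0, 0]],
  [45, [0, 0, 90], [0, 0, 0]],
  [45, [10, -45, 90], [0, 0, 0]],
  [45, [21, -90, 90], [0, 0, 0]],
  [45, [31, -135, 90], [0, 0, 0]],
  [45, [42, -180, 90], [0, 0, 0]],
  [45, [53, -226, 90], [0, 0, 0]],
  [45, [63.5, -271, 90], [0, 0, 0]],
  [45, [63.5, -271, 90], [0, 0, 0]],
  [45, [63.5, -271, 90], [0, 0, 0]],
  [45, [63.5, -271, 90], [0, 0, 0]],
])

```text
time_s: 9.25
eef_pos: [603.3, 111.5, 149.7]
ee_rot: [-0.0, 1.0, 0.0, 0.0]
force: [-0.1, 0.3, -1.2]
grip_width: 0.63
grip_force: 43.5
```

```bash
python3 look.py wrist a:603.4:110.9:67:40 b:603:111:174:32;python3 look.py top b:603:111:174:32
```

```text
t 9.25 [603.3 111.5 149.7] 0.629588085390919
a [603.7 110.7  69.6  66.4 709. ]
b [ 605.2  111.    62.6  171.3 3935. ]
t 9.3 [603.2 111.8 149.6] 0.624225417533369
b [577.  115.6  21.6 173.2  11. ]
```

View pics/last_wrist.png

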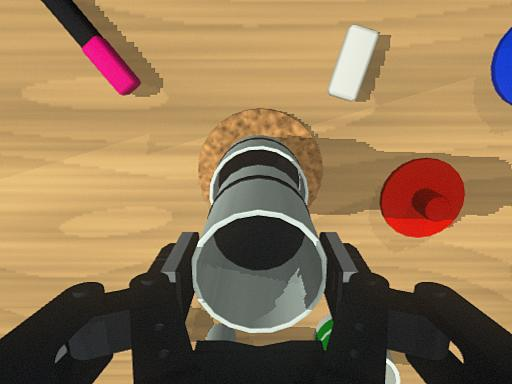

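The wrist view shows pot b (259,270) upright in the grip directly over pot a (259,180), with the pads on its sides. Lowering it now.

apply_moves([
  [45, [0, 0, -15], [0, 0, 0]],
  [45, [0, 0, -25], [0, 0, 0]],
  [45, [0, 0, -35], [0, 0, 0]],
  [45, [0, 0, -45], [0, 0, 0]],
  [45, [0, 0, -55], [0, 0, 0]],
  [45, [0, 0, -65], [0, 0, 0]],
  [45, [0, 0, -74], [0, 0, 0]],
  [45, [0, 0, -79], [0, 0, 0]],
  [45, [0, 0, -79], [0, 0, 0]],
  [45, [0, 0, -79], [0, 0, 0]],
])

```text
time_s: 10.35
eef_pos: [603.8, 110.7, 70.8]
ee_rot: [-0.0, 1.0, -0.0, 0.001]
force: [-0.3, 0.2, 3.1]
grip_width: 0.629
grip_force: 43.9
```

apply_moves([
  [85, [0, 0, 0], [0, 0, 0]],
  [85, [0, 0, 0], [0, 0, 0]],
  [85, [0, 0, 0], [0, 0, 0]],
  [85, [0, 0, 0], [0, 0, 0]],
  [85, [0, 0, 20], [0, 0, 0]],
  [85, [0, 0, 60], [0, 0, 0]],
  [85, [0, 0, 110], [0, 0, 0]],
  [85, [-30, 38, 120], [0, 0, 0]],
  [85, [-60, 76, 120], [0, 0, 0]],
  [85, [-90, 114, 120], [0, 0, 0]],
  [85, [-120, 152, 120], [0, 0, 0]],
  [85, [-152, 193.5, 120], [0, 0, 0]],
  [85, [-152, 193.5, 120], [0, 0, 0]],
  [85, [-152, 193.5, 120], [0, 0, 0]],
])

```text
time_s: 11.75
eef_pos: [451.0, 304.8, 190.4]
ee_rot: [0.0, 1.0, 0.001, 0.0]
force: [0.4, 0.1, 0.8]
grip_width: 0.995
grip_force: 0.0
```

```bash
python3 look.py wrist c:451:304:106:32;python3 look.py top b:603:111:93:40 a:603:111:67:45 c:451:304:106:32 jr:555:-312:60:45 jb:460:-249:60:45 jy:580:-180:60:45 jg:430:23:60:45
```

```text
t 11.75 [451.  304.8 190.4] 0.994873057325236
c [451.4 303.8  43.2 105.2 797. ]
t 11.8 [451.7 303.9 190.3] 0.9944799510896811
b [601.7 111.   56.   92.8  77. ]
a [602.3 111.7  70.1  67.5 127. ]
c [450.6 304.4  42.6 105.8  22. ]
jr [ 555.2 -311.9   66.7   59.9  136. ]
jb [ 459.  -249.3   66.7   60.1  135. ]
jy [ 580.6 -180.6   66.    60.3  129. ]
jg [430.4  22.8  65.2  60.7 118. ]
```

apply_moves([
  [80, [0, 0, -40], [0, 0, 0]],
  [80, [0, 0, -80], [0, 0, 0]],
  [80, [0, 0, -109], [0, 0, 0]],
  [80, [0, 0, -109], [0, 0, 0]],
  [32, [0, 0, -109], [0, 0, 0]],
  [32, [0, 0, -109], [0, 0, 0]],
  [32, [0, 0, -109], [0, 0, 0]],
  [32, [0, 0, -109], [0, 0, 0]],
  [32, [0, 0, -109], [0, 0, 0]],
  [32, [0, 0, -109], [0, 0, 0]],
  [32, [0, 0, -109], [0, 0, 0]],
  [32, [0, 0, -109], [0, 0, 0]],
])

```text
time_s: 13.05
eef_pos: [452.6, 304.4, 83.3]
ee_rot: [-0.001, 1.0, -0.0, 0.002]
force: [0.0, -1.1, 6.7]
grip_width: 0.495
grip_force: 40.5
```

apply_moves([
  [32, [0, 0, 30], [0, 0, 0]],
  [32, [0, 0, 75], [0, 0, 0]],
  [32, [0, 0, 112], [0, 0, 0]],
  [32, [30, -38, 112], [0, 0, 0]],
  [32, [60, -76, 112], [0, 0, 0]],
  [32, [90, -115, 112], [0, 0, 0]],
  [32, [120, -154, 112], [0, 0, 0]],
  [32, [151, -193, 112], [0, 0, 0]],
  [32, [151, -193, 112], [0, 0, 0]],
  [32, [151, -193, 112], [0, 0, 0]],
  [32, [151, -193, 112], [0, 0, 0]],
])

```text
time_s: 14.15
eef_pos: [602.0, 111.9, 193.8]
ee_rot: [-0.0, 1.0, 0.0, 0.0]
force: [0.1, 0.1, -1.3]
grip_width: 0.493
grip_force: 41.3
```

```bash
python3 look.py wrist b:602.7:110.5:93:33 c:602:111:218:26
```

```text
t 14.15 [602.  111.9 193.8] 0.49263063002544605
b [602.8 109.8  55.6  92.5 523. ]
c [ 604.3  111.    50.2  215.8 3230. ]
```

View pics/last_wrist.png

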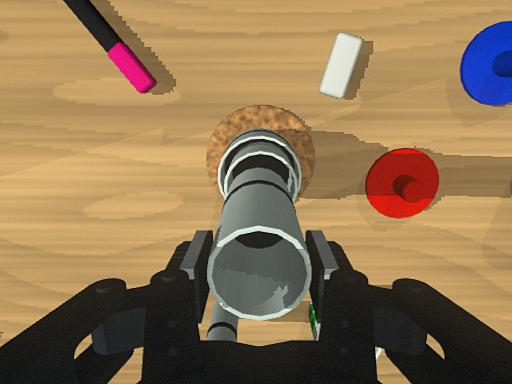

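Pot c (259,272) hangs upright over pot b (259,170), in line with it. Lowering it.

apply_moves([
  [32, [0, -0.5, -12], [0, 0, 0]],
  [32, [0, -0.5, -22], [0, 0, 0]],
  [32, [0, -0.5, -34], [0, 0, 0]],
  [32, [0, -0.5, -46], [0, 0, 0]],
  [32, [0, -0.5, -58], [0, 0, 0]],
  [32, [0, -0.5, -70], [0, 0, 0]],
  [32, [0, -0.5, -82], [0, 0, 0]],
  [32, [0, -0.5, -92], [0, 0, 0]],
  [32, [0, -0.5, -97], [0, 0, 0]],
  [32, [0, -0.5, -97], [0, 0, 0]],
  [32, [0, -0.5, -97], [0, 0, 0]],
])

```text
time_s: 15.3
eef_pos: [602.6, 110.6, 96.4]
ee_rot: [-0.0, 1.0, -0.0, 0.0]
force: [-0.1, 0.2, 0.0]
grip_width: 0.493
grip_force: 41.4
```

apply_moves([
  [70, [0, 0, 0], [0, 0, 0]],
  [70, [0, 0, 0], [0, 0, 0]],
  [70, [0, 0, 0], [0, 0, 0]],
  [70, [0, 0, 0], [0, 0, 0]],
  [70, [0, 0, 20], [0, 0, 0]],
  [70, [0, 0, 60], [0, 0, 0]],
  [70, [0, 0, 110], [0, 0, 0]],
  [70, [-43, 10, 114], [0, 0, 0]],
  [70, [-86, 20, 114], [0, 0, 0]],
  [70, [-129, 30, 114], [0, 0, 0]],
  [70, [-171, 39, 114], [0, 0, 0]],
  [70, [-171, 39, 114], [0, 0, 0]],
  [70, [-171, 39, 114], [0, 0, 0]],
])

```text
time_s: 16.6
eef_pos: [431.4, 149.8, 210.9]
ee_rot: [-0.0, 1.0, 0.0, 0.001]
force: [-0.3, 0.5, 0.4]
grip_width: 0.817
grip_force: 0.0
```

```bash
python3 look.py wrist d:431.5:149.5:128:22 c:603:111:119:30;python3 look.py top c:603:111:119:30  b:603:111:93:40 a:603:111:67:45 jr:555:-312:60:45 jb:460:-249:60:45 jy:580:-180:60:45
```

```text
t 16.6 [431.4 149.8 210.9] 0.8165374568720402
d [431.7 149.1  29.9 127.2 545. ]
c None
t 16.65 [432.1 149.6 210.7] 0.8228759445977786
c [600.2 111.5  42.7 119.1  63. ]
b [601.5 111.1  55.7  92.9  93. ]
a [602.3 112.1  69.9  67.5 128. ]
jr [ 554.9 -312.3   66.5   59.6  136. ]
jb [ 459.6 -249.4   65.9   60.   138. ]
jy [ 580.5 -180.3   66.3   60.4  134. ]
```

apply_moves([
  [70, [0, 0, -40], [0, 0, 0]],
  [70, [0, 0, -80], [0, 0, 0]],
  [70, [0, 0, -106], [0, 0, 0]],
  [70, [0, 0, -106], [0, 0, 0]],
  [18, [0, 0, -106], [0, 0, 0]],
  [18, [0, 0, -106], [0, 0, 0]],
  [18, [0, 0, -106], [0, 0, 0]],
  [18, [0, 0, -106], [0, 0, 0]],
  [18, [0, 0, -106], [0, 0, 0]],
  [18, [0, 0, -106], [0, 0, 0]],
  [18, [0, 0, -106], [0, 0, 0]],
  [18, [0, 0, -106], [0, 0, 0]],
])

```text
time_s: 17.9
eef_pos: [432.5, 149.7, 105.8]
ee_rot: [-0.0, 1.0, -0.0, 0.002]
force: [0.3, 0.1, 6.4]
grip_width: 0.333
grip_force: 39.6
```

apply_moves([
  [18, [0, 0, 30], [0, 0, 0]],
  [18, [0, 0, 75], [0, 0, 0]],
  [18, [0, 0, 115], [0, 0, 0]],
  [18, [0, 0, 138], [0, 0, 0]],
  [18, [34, -8, 138], [0, 0, 0]],
  [18, [72, -16, 138], [0, 0, 0]],
  [18, [110, -25, 138], [0, 0, 0]],
  [18, [148, -33, 138], [0, 0, 0]],
  [18, [170, -38.5, 138], [0, 0, 0]],
  [18, [170, -38.5, 138], [0, 0, 0]],
  [18, [170, -38.5, 138], [0, 0, 0]],
  [18, [170, -38.5, 138], [0, 0, 0]],
])

```text
time_s: 19.1
eef_pos: [600.8, 111.5, 242.8]
ee_rot: [-0.0, 1.0, -0.0, 0.0]
force: [-1.2, -0.3, -0.4]
grip_width: 0.337
grip_force: 40.1
```

```bash
python3 look.py wrist c:601.4:110.7:119:26 d:602:111:266:19
```

```text
t 19.1 [600.8 111.5 242.8] 0.3366293286249434
c [601.7 110.4  42.9 118.3 368. ]
d [ 602.1  111.    37.9  264.2 2190. ]
```

View pics/last_wrist.png

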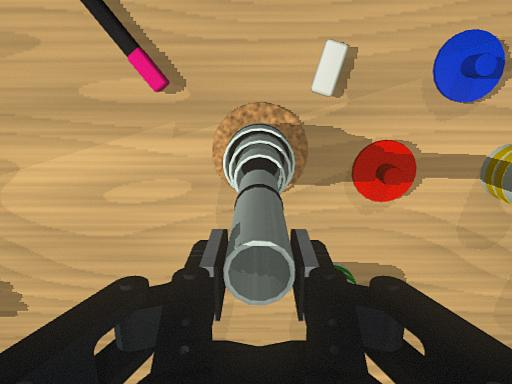

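Pot d (259,272) hangs upright over pot c (259,168), in line with it. Lowering it.

apply_moves([
  [18, [0, 0, -12], [0, 0, 0]],
  [18, [0, 0, -22], [0, 0, 0]],
  [18, [0, 0, -34], [0, 0, 0]],
  [18, [0, 0, -46], [0, 0, 0]],
  [18, [0, 0, -58], [0, 0, 0]],
  [18, [0, 0, -70], [0, 0, 0]],
  [18, [0, 0, -82], [0, 0, 0]],
  [18, [0, 0, -94], [0, 0, 0]],
  [18, [0, 0, -106], [0, 0, 0]],
  [18, [0, 0, -115], [0, 0, 0]],
  [18, [0, 0, -120], [0, 0, 0]],
  [18, [0, 0, -120], [0, 0, 0]],
  [18, [0, 0, -120], [0, 0, 0]],
])

```text
time_s: 20.45
eef_pos: [601.9, 111.2, 122.9]
ee_rot: [-0.0, 1.0, -0.0, 0.001]
force: [0.1, 0.5, 3.3]
grip_width: 0.338
grip_force: 40.4
```

apply_moves([
  [55, [0, 0, 0], [0, 0, 0]],
  [55, [0, 0, 0], [0, 0, 0]],
  [55, [0, 0, 0], [0, 0, 0]],
  [55, [0, 0, 0], [0, 0, 0]],
  [55, [0, 0, 20], [0, 0, 0]],
  [55, [0, 0, 60], [0, 0, 0]],
  [55, [0, 0, 75], [0, 0, 0]],
  [55, [0, 0, 75], [0, 0, 0]],
  [55, [-4, -35, 75], [0, 0, 0]],
  [55, [-8, -70, 75], [0, 0, 0]],
  [55, [-13, -106, 65], [0, 0, 0]],
  [55, [-18, -141, 40], [0, 0, 0]],
  [55, [-18, -141, 40], [0, 0, 0]],
  [55, [-18, -141, 40], [0, 0, 0]],
])

```text
time_s: 21.85
eef_pos: [582.9, -30.0, 161.0]
ee_rot: [-0.0, 1.0, -0.001, -0.001]
force: [0.0, 0.6, -0.1]
grip_width: 0.642
grip_force: 0.0
```

```bash
python3 look.py wrist lr:583.5:-30:42:16 lrdisc:583:-30:16:45 lb:695:-107:42:16; python3 look.py top d:602:111:145:22 c:603:111:119:30 a:602:111:67:45 jr:555:-312:60:45 jb:460:-249:60:45 jy:580:-180:60:45 lb:695:-107:42:20
```

```text
t 21.85 [582.9 -30.  161. ] 0.6416173890234468
lr [584.1 -30.9  21.6  41.5 553. ]
lrdisc [ 584.   -31.    72.    15.7 4411. ]
lb [ 695.8 -107.9   21.6   41.5  810. ]
t 21.9 [583.4 -29.3 161.8] 0.6400829475724616
d [599.7 111.5  29.8 144.8  42. ]
c [600.1 111.2  42.8 119.9  78. ]
a [601.8 112.3  70.5  67.4 140. ]
jr [ 554.5 -312.2   66.4   59.8  130. ]
jb [ 459.5 -249.2   65.7   60.1  134. ]
jy [ 580.6 -180.4   65.8   60.2  128. ]
lb None
```

apply_moves([
  [55, [1, -1, -45], [0, 0, 0]],
  [55, [1, -1, -95], [0, 0, 0]],
  [55, [1, -1, -130], [0, 0, 0]],
  [55, [1, -1, -143], [0, 0, 0]],
  [55, [1, -1, -143], [0, 0, 0]],
  [10, [1, -1, -143], [0, 0, 0]],
  [10, [1, -1, -143], [0, 0, 0]],
  [10, [1, -1, -143], [0, 0, 0]],
  [10, [1, -1, -143], [0, 0, 0]],
  [10, [1, -1, -143], [0, 0, 0]],
  [10, [1, -1, -143], [0, 0, 0]],
  [10, [1, -1, -143], [0, 0, 0]],
])

```text
time_s: 23.15
eef_pos: [585.6, -31.0, 21.5]
ee_rot: [0.0, 1.0, -0.0, 0.002]
force: [0.1, 0.9, 6.1]
grip_width: 0.24
grip_force: 38.9
```

apply_moves([
  [10, [0, 0, 30], [0, 0, 0]],
  [10, [0, 0, 75], [0, 0, 0]],
  [10, [0, 0, 95], [0, 0, 0]],
  [10, [0, 0, 95], [0, 0, 0]],
  [10, [-4, -40, 95], [0, 0, 0]],
  [10, [-8, -80, 95], [0, 0, 0]],
  [10, [-12, -120, 95], [0, 0, 0]],
  [10, [-16, -160, 95], [0, 0, 0]],
  [10, [-20, -200, 95], [0, 0, 0]],
  [10, [-24, -240, 95], [0, 0, 0]],
  [10, [-28, -282, 95], [0, 0, 0]],
  [10, [-28, -282, 95], [0, 0, 0]],
  [10, [-28, -282, 95], [0, 0, 0]],
  [10, [-28, -282, 95], [0, 0, 0]],
])

```text
time_s: 24.55
eef_pos: [556.5, -311.7, 113.9]
ee_rot: [-0.0, 1.0, 0.0, -0.0]
force: [-0.6, 1.0, -1.0]
grip_width: 0.235
grip_force: 39.4
```

```bash
python3 look.py wrist jr:555.9:-313:60:45 lid:556:-313:111:42 jb:460:-250:60:45; python3 look.py top jb:460:-249:60:45 jy:580:-180:60:45 jg:430:23:60:45
```

```text
t 24.55 [ 556.5 -311.7  113.9] 0.23506606730491636
jr [ 569.3 -313.8   59.3   59.4  782. ]
lid [ 554.5 -312.8   72.5  108.  8819. ]
jb [ 451.8 -228.5   41.5   59.3   85. ]
t 24.6 [ 556.6 -311.6  114.1] 0.24254554588890637
jb [ 460.7 -248.6   66.3   60.4   97. ]
jy [ 580.8 -180.5   65.9   59.8  132. ]
jg [430.5  22.7  65.2  60.5 108. ]
```

View pics/last_wrist.png

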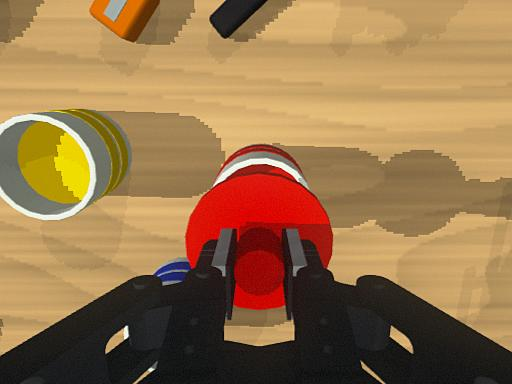

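The red lid (259,240) hangs level over the red jar (rim at 259,165), and the jar hasn't moved. Lowering it.

apply_moves([
  [10, [1, -0.5, -8], [0, 0, 0]],
  [10, [1, -0.5, -16], [0, 0, 0]],
  [10, [1, -0.5, -24], [0, 0, 0]],
  [10, [1, -0.5, -30], [0, 0, 0]],
  [10, [1, -0.5, -36], [0, 0, 0]],
  [10, [1, -0.5, -41], [0, 0, 0]],
  [10, [1, -0.5, -45], [0, 0, 0]],
  [10, [1, -0.5, -45], [0, 0, 0]],
  [10, [1, -0.5, -45], [0, 0, 0]],
])

```text
time_s: 25.55
eef_pos: [557.7, -313.6, 71.5]
ee_rot: [0.001, 1.0, -0.0, 0.001]
force: [-5.1, 4.0, 14.8]
grip_width: 0.238
grip_force: 40.8
```

apply_moves([
  [50, [0, 0, 0], [0, 0, 0]],
  [50, [0, 0, 0], [0, 0, 0]],
  [50, [0, 0, 0], [0, 0, 0]],
  [50, [0, 0, 20], [0, 0, 0]],
  [50, [0, 0, 60], [0, 0, 0]],
  [50, [0, 0, 80], [0, 0, 0]],
  [50, [0, 0, 80], [0, 0, 0]],
  [50, [23, 34, 80], [0, 0, 0]],
  [50, [46, 68, 80], [0, 0, 0]],
  [50, [69, 102, 80], [0, 0, 0]],
  [50, [92, 137, 80], [0, 0, 0]],
  [50, [115, 171, 80], [0, 0, 0]],
  [50, [138.5, 205.5, 80], [0, 0, 0]],
  [50, [138.5, 205.5, 80], [0, 0, 0]],
  [50, [138.5, 205.5, 80], [0, 0, 0]],
])

```text
time_s: 27.05
eef_pos: [695.7, -107.2, 147.5]
ee_rot: [-0.0, 1.0, 0.0, -0.001]
force: [-0.3, -0.5, 0.8]
grip_width: 0.586
grip_force: 0.0
```

```bash
python3 look.py wrist lb:695.8:-107.9:42:16 disc:695.8:-107.9:16:45; python3 look.py top knob:555:-312:92:20 disc:555:-312:66:42 jr:555:-312:60:45 jb:460:-249:60:45 jy:580:-180:60:45 jg:430:23:60:45
```

```text
t 27.05 [ 695.7 -107.2  147.5] 0.5855987326527075
lb [ 696.1 -108.    21.7   41.5  618. ]
disc [ 695.9 -108.2   72.    15.7 4781. ]
t 27.1 [ 695.4 -108.2  147.9] 0.5860392681144321
knob [ 555.  -312.7   21.9   93.3   61. ]
disc [ 555.3 -313.2   72.    66.7  514. ]
jr [ 555.2 -313.3   71.9   65.1  177. ]
jb [ 459.1 -249.5   66.5   60.1  135. ]
jy [ 575.5 -191.7   59.4   59.7   52. ]
jg [439.7  47.4  36.3  60.6  24. ]
```

apply_moves([
  [50, [0, 0, -45], [0, 0, 0]],
  [50, [0, 0, -95], [0, 0, 0]],
  [50, [0, 0, -120], [0, 0, 0]],
  [50, [0, 0, -130], [0, 0, 0]],
  [50, [0, 0, -130], [0, 0, 0]],
  [10, [0, 0, -130], [0, 0, 0]],
  [10, [0, 0, -130], [0, 0, 0]],
  [10, [0, 0, -130], [0, 0, 0]],
  [10, [0, 0, -130], [0, 0, 0]],
  [10, [0, 0, -130], [0, 0, 0]],
  [10, [0, 0, -130], [0, 0, 0]],
  [10, [0, 0, -130], [0, 0, 0]],
])

```text
time_s: 28.35
eef_pos: [697.0, -108.5, 21.7]
ee_rot: [0.001, 1.0, -0.0, 0.002]
force: [-1.3, -1.7, 7.2]
grip_width: 0.24
grip_force: 39.3
```

apply_moves([
  [10, [0, 0, 30], [0, 0, 0]],
  [10, [0, 0, 75], [0, 0, 0]],
  [10, [0, 0, 95], [0, 0, 0]],
  [10, [0, 0, 95], [0, 0, 0]],
  [10, [-36, -22, 95], [0, 0, 0]],
  [10, [-72, -44, 95], [0, 0, 0]],
  [10, [-110, -66, 95], [0, 0, 0]],
  [10, [-148, -89, 95], [0, 0, 0]],
  [10, [-186, -112, 95], [0, 0, 0]],
  [10, [-218, -131, 95], [0, 0, 0]],
  [10, [-235.5, -142, 95], [0, 0, 0]],
  [10, [-235.5, -142, 95], [0, 0, 0]],
  [10, [-235.5, -142, 95], [0, 0, 0]],
  [10, [-235.5, -142, 95], [0, 0, 0]],
])

```text
time_s: 29.75
eef_pos: [461.0, -249.3, 113.9]
ee_rot: [-0.0, 1.0, 0.0, -0.0]
force: [0.3, 0.6, -1.0]
grip_width: 0.24
grip_force: 39.3
```

```bash
python3 look.py wrist jb:460.4:-250.2:60:45 lid:460.5:-250:109:42; python3 look.py top jb:460:-249:60:45 jr:555:-313:66:42 jy:580:-180:60:45 jg:430:23:60:45; python3 look.py side jb:460:-249:60:45 jy:580:-180:60:45
```

```text
t 29.75 [ 461.  -249.3  113.9] 0.24001373384387573
jb [ 474.9 -250.7   58.4   59.3  727. ]
lid [ 460.  -249.9   72.5  107.8 8977. ]
t 29.8 [ 461.  -249.2  113.9] 0.23590169308478498
jb [ 462.1 -233.8   55.5   59.3   32. ]
jr [ 556.3 -313.    72.4   66.7  314. ]
jy [ 580.7 -180.7   66.2   60.1  133. ]
jg [430.4  22.8  65.2  60.5 119. ]
t 29.85 [ 461.  -249.2  114. ] 0.23976683005914143
jb [ 458.7 -247.9   73.    57.2   80. ]
jy [ 579.4 -178.7   70.2   57.1   87. ]
```

View pics/last_wrist.png

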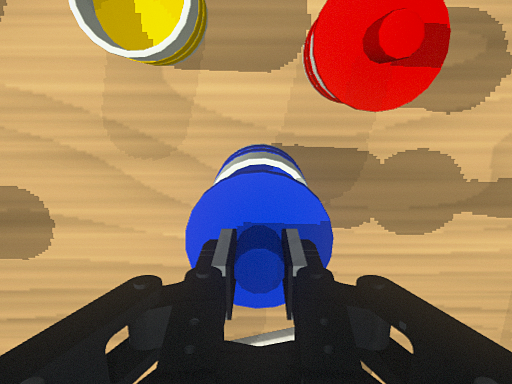

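The blue lid (259,238) hangs level over the blue jar (rim at 259,165), and the red lid (400,35) is seated. Lowering it.

apply_moves([
  [10, [0.5, -0.5, -8], [0, 0, 0]],
  [10, [0.5, -0.5, -16], [0, 0, 0]],
  [10, [0.5, -0.5, -24], [0, 0, 0]],
  [10, [0.5, -0.5, -30], [0, 0, 0]],
  [10, [0.5, -0.5, -36], [0, 0, 0]],
  [10, [0.5, -0.5, -41], [0, 0, 0]],
  [10, [0.5, -0.5, -45], [0, 0, 0]],
  [10, [0.5, -0.5, -45], [0, 0, 0]],
  [10, [0.5, -0.5, -45], [0, 0, 0]],
])

```text
time_s: 30.8
eef_pos: [461.2, -250.6, 71.6]
ee_rot: [0.001, 1.0, -0.0, 0.0]
force: [-7.9, 6.6, 23.3]
grip_width: 0.24
grip_force: 41.6
```

Seated. I'll release, back off and check everything.

apply_moves([
  [50, [0, 0, 0], [0, 0, 0]],
  [50, [0, 0, 0], [0, 0, 0]],
  [50, [0, 0, 0], [0, 0, 0]],
  [50, [0, 0, 20], [0, 0, 0]],
  [50, [0, 0, 60], [0, 0, 0]],
  [50, [0, 0, 100], [0, 0, 0]],
  [50, [0, 0, 140], [0, 0, 0]],
  [50, [-40, -30, 160], [0, 0, 0]],
  [50, [-80, -60, 160], [0, 0, 0]],
  [50, [-120, -90, 160], [0, 0, 0]],
  [50, [-150, -120, 160], [0, 0, 0]],
  [50, [-150, -120, 160], [0, 0, 0]],
  [50, [-150, -120, 160], [0, 0, 0]],
])

```text
time_s: 32.1
eef_pos: [310.5, -370.8, 229.0]
ee_rot: [-0.0, 1.0, -0.001, 0.0]
force: [0.1, 0.2, -0.5]
grip_width: 0.586
grip_force: 0.0
```

```bash
python3 look.py side; python3 look.py top lr:555:-312:92:20 lrd:555:-312:66:42 lb:460:-249:92:20 lbd:460:-249:66:42 jy:580:-180:60:45 jg:430:23:60:45 d:600:111:145:22 c:600:111:119:30 b:601:111:93:40 a:602:111:67:45 er:693:37:14:40 sh:680:-223:22:30
python3 - <<'E'
import cv2;a=cv2.imread("pics/last_top.png");b=cv2.imread("pics/last_side.png")
cv2.imwrite("pics/final.png",cv2.vconcat([a[90:290,60:460],b[60:330,100:500]]))
E
```

```text
t 32.1 [ 310.5 -370.8  229. ] 0.5856705494337595
t 32.15 [ 311.2 -370.1  229.1] 0.5858713144635717
lr [ 555.4 -313.1   22.    92.7   61. ]
lrd [ 554.9 -313.1   72.    66.5  516. ]
lb [ 460.1 -249.6   21.4   92.8   59. ]
lbd [ 460.  -250.8   72.5   66.8  539. ]
jy [ 580.7 -180.5   66.1   60.2  127. ]
jg [430.4  22.8  65.3  60.2 119. ]
d [600.  111.8  29.4 145.   41. ]
c [600.5 111.6  43.3 118.9  76. ]
b [601.7 110.7  55.8  93.5  97. ]
a [602.3 112.   69.8  67.2 142. ]
er [693.1  37.9  56.   14.5 163. ]
sh [ 680.1 -222.5   40.3   22.4  129. ]
```

View pics/final.png

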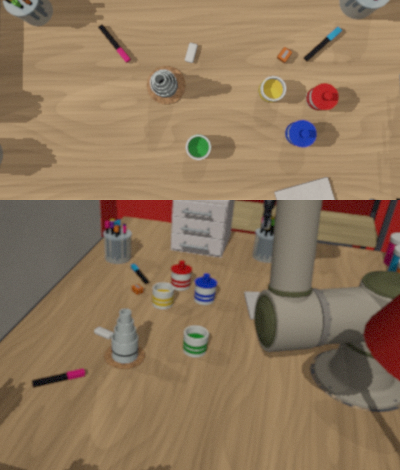

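The crop shows the pots nested on the mat (165,85), red and blue lids seated (322,97 and 301,133), yellow and green jars open, and the bystanders in place. Before handing in, I'll check the whole view for any stray yellow or green lid.

Run:
```python
from h import *
p,d=capture("top");P=cloud(d,camera_info("top"));hsv=cv2.cvtColor(p,cv2.COLOR_BGR2HSV)
stray=[]
for n,lo,hi in(("yellow",24,34),("green",45,80)):
    m=cv2.inRange(hsv,(lo,150,80),(hi,255,255))
    k,_,st,c=cv2.connectedComponentsWithStats(m)
    for j in range(1,k):
        if st[j,4]>60:
            w=P[int(c[j][1]),int(c[j][0])].round();print(n,st[j,4],w)
            if st[j,4]>350 and abs(w[2]-16)<8: stray.append(n)
if not stray: print(ctrl.finish_job())
```

```text
yellow 207 [ 581. -184.   38.]
green 254 [432.  26.  40.]
the job is handed in; nothing more can be done
None
```

The job is handed in at about 32 s of the 210 s allowed: the red and blue lids are seated on their jars, the yellow and green jars are open because no lid for them was found, and all four pots are nested in size order on the mat with the bystanders left where they were; the hand-in gave no verdict.

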